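Shut the toy-parts bin and fold down its three clips

TASK

Push the lid of the teal toy-parts bin shut while its three clips are still open; then go round the bin - left, far side, right, as seen from the robot - folding each clip flap down around the rim and, once it is down, seating it with a short firm push of about 20 N on its tab before going on to the next. The clips stay down by themselves when home, but they are brittle, so never force them; leave the things around the bin where they are and take the hand away at the end.

Things in the scene. Friction and masses are not known exactly. Their poses are not given: they have to be found in the camera images.
- bin: teal plastic storage bin, fixed to the table, 170 mm (its x) by 240 mm (its y) by 100 mm high, open on top. Origin: centre of its underside. Its x axis points away from the lid's hinge, to the front side; y to its left side; z up.
- lid (a joint): cream plastic lid, a flat plate 186 x 260 mm and 10 mm thick with a 2 mm raised panel (and 2 mm ribs) on top, hinged on the rim of the bin nearest the robot; the hinge line is parallel to the bin's y at bin x = -95 mm, 100 mm high. Value: 0 = shut flat on the bin, grows as it opens upward (rad). The hinge is stiff: the lid stays where it is left; pushing it shut takes about 2 to 6 N at point lid_press.
- lid_press (a point): point on the middle of the lid's top face, 105 mm from the hinge line; good place to push the lid down. x along the lid away from its hinge, z out of its top face.
- clip_left (a joint): clip flap on the left (+y) edge of the lid, at its middle: pale plastic plate 70 mm wide, 54 mm from hinge to free end, 4 mm thick. Value (rad): 0 = fully folded down against the bin's side (hard stop), 1.57 = straight out in the lid's plane, more = raised. Sprung open: it clicks over and stays only in the last 0.1 to 0.15 rad; let go earlier it springs back out.
- clip_left_hinge (a point): middle of this clip's hinge line, 5 mm below the lid's outer top face. Axes turn with the clip: x is the normal of its outer face (along the bin's +y when folded down), y along the hinge line, -z from the hinge to the free end.
- clip_left_tab (a point): middle of the outer face of this clip's thumb tab (50 mm wide, 16 mm high, 7 mm proud, across the free end): 46 mm from the hinge line along -z, 13 mm out along x; same axes. Push here: folding takes up to 8 to 12 N, near 0.8 rad. Once down, it seats under a firm push of about 20 N (15 at least), square to the bin's side; over 35 N breaks it.
- clip_front (a joint): clip flap on the front edge of the lid (far side seen from the robot), at its middle: pale plastic plate 70 mm wide, 54 mm from hinge to free end, 4 mm thick. Value (rad): 0 = fully folded down against the bin's side (hard stop), 1.57 = straight out in the lid's plane, more = raised. Sprung open: it clicks over and stays only in the last 0.1 to 0.15 rad; let go earlier it springs back out.
- clip_front_hinge (a point): middle of this clip's hinge line, 5 mm below the lid's outer top face. Axes turn with the clip: x is the normal of its outer face (along the bin's +x when folded down), y along the hinge line, -z from the hinge to the free end.
- clip_front_tab (a point): middle of the outer face of this clip's thumb tab (50 mm wide, 16 mm high, 7 mm proud, across the free end): 46 mm from the hinge line along -z, 13 mm out along x; same axes. Push here: folding takes up to 8 to 12 N, near 0.8 rad. Once down, it seats under a firm push of about 20 N (15 at least), square to the bin's side; over 35 N breaks it.
- clip_right (a joint): clip flap on the right (-y) edge of the lid, at its middle: pale plastic plate 70 mm wide, 54 mm from hinge to free end, 4 mm thick. Value (rad): 0 = fully folded down against the bin's side (hard stop), 1.57 = straight out in the lid's plane, more = raised. Sprung open: it clicks over and stays only in the last 0.1 to 0.15 rad; let go earlier it springs back out.
- clip_right_hinge (a point): middle of this clip's hinge line, 5 mm below the lid's outer top face. Axes turn with the clip: x is the normal of its outer face (along the bin's -y when folded down), y along the hinge line, -z from the hinge to the free end.
- clip_right_tab (a point): middle of the outer face of this clip's thumb tab (50 mm wide, 16 mm high, 7 mm proud, across the free end): 46 mm from the hinge line along -z, 13 mm out along x; same axes. Push here: folding takes up to 8 to 12 N, near 0.8 rad. Once down, it seats under a firm push of about 20 N (15 at least), square to the bin's side; over 35 N breaks it.
- toy_car_mid (a point): bystander: loose red toy car, 130 x 62 x 56 mm; point half-way up
- paint_jar_mid (a point): bystander: loose blue paint jar, 60 mm across, 75 mm high; point half-way up
- screwdriver_grip (a point): bystander: loose screwdriver lying on the table, point on its handle
- tin_mid (a point): bystander: loose flat brass tin, 78 x 108 x 35 mm; point half-way up

How it is judged:
By the outcome, as a careful person would: the job done as asked, in the order asked, and still so for the second after the job is handed in, with the robot touching nothing.
It also fails if it takes over 72 s, if anything falls off the work surface, if the arm or the gripper's body presses on something with over 40 N, if the wrist force passes 120 N, or if a joint passes its speed limit or range.

ROBOT

A 6-joint arm with a two-finger parallel gripper is mounted at the origin on the work surface. World frame = base frame: x ahead of the robot, y to its left, z up, the work surface at z = 0. Lengths are in m, angles in rad, forces in N, time in s.
With the tool pointing down it reaches from about 0.375 to 0.825 m from the base axis. Payload 5.5 kg.
Tool frame: the origin (TCP) lies on the front face of the gripper's body, between the roots of the fingers; the fingertips stand finger_overhang ahead of it and the grasp point (between the pads) lies 54 mm ahead of it (finger_overhang is the distance from the TCP to the fingertips, in m); z points along the fingers, y is the line along which they close (so a half turn about z gives the same grasp; the last joint's range is limited). The gripper opens to 85 mm and grips with 20 to 120 N. Pads are 22 mm wide; open, the fingers measure 114 mm over their backs; the gripper's body (76 mm by 85 mm) begins 54 mm behind the grasp point. The pads swing forward as they close: fully open they stand 13 mm farther back than shut.
Start: joints at [0, 0.314, -0.047, 1.21, 0, 1.571], TCP at [0.6, -0, 0.304] pointing down, gripper open.
Joint ranges: [-2.67, 2.67], [-0.69, 1.73], [-1.03, 1.25], [-2.08, 2.16], [-1.42, 1.45], [-3.14, 3.14]. Speed limits (rad/s): [2.39, 2.39, 3.01, 3.14, 3.14, 3.14].

INTERFACE

Orientations are given as a rotation vector (axis times angle).
In Python, from plant import read_state, capture, hand_in, finger_overhang gives the robot as it stands. The module is installed in compiled form; this text tells all that it offers.
- The arm moves only by the shell command python3 -m inch 'ROWS' [FORCE]. ROWS is JSON, a list of rows, each a list of 7 numbers: the shift along the tool's x, y, z in m, then the turn, a rotation vector about the tool's x, y, z in degrees, then the finger opening in m, from 0 to 0.0854. In form: [[x, y, z, wx, wy, wz, grip], ...]. A call has 1 to 20 rows; each row is the pose to reach, as a shift and turn from the pose commanded when the call began, along the tool's axes at that moment; what a row does not reach only later rows make up. A row lasts 1/10 s, in which the tool goes at most 50 mm and 8.59 degrees, less where a joint would pass 70% of its speed; a pose out of reach is approached as far as the arm can. A call with a gripper value outside its range is refused whole. The fingers move at their own pace and stop on an object; FORCE is the grip in N (left out, the last holds). Time passes only in rows, so rows that repeat a pose let the fingers close. It gives the time, the measured TCP pose, the force, the opening and the grip force at its end, in the units of the state.
- read_state(): the state, without advancing time (a new reading comes with each control period).
- capture(name): name is "scene" or "side" or "wrist"; returns a dict with "img" (420x560x3 uint8, blue, green, red), "z_map" (420x560 float32, m along the optical axis (not along the pixel's ray), 0 where there is no reading), "intrinsics" (3x3 intrinsics, pixels), "origin" and "attitude" of the camera in the world. Camera axes: x right, y down, z forward; pixel columns grow to the right and rows downward; lengths in m; the calibration is good to about 2 mm. A picture is of the moment at which its call begins.
- hand_in(): hands the job in; it is judged then, once.
The state is a dict: "time_s": time; "q": joint angles; "qd": joint speeds; "tau": joint torques, N m; "tcp_pos": TCP position; "ee_rot": TCP orientation; "contact_force": force on the tool from outside, world axes, zero at the start; "ft_torque": the same for the moment, N m; "opening": finger opening in m; "grip_force": force on a finger pad.
Only numpy, scipy, OpenCV 4.12 (cv2) and the standard library are available. Lean on these libraries where they do the work, as an engineer would, in place of code of your own. Each camera call takes 0.05 s, during which the arm holds its last target. There are 200 camera calls.

## Working session

There is one attempt and no reset: what is moved stays moved. The work goes in short steps, Python scripts to look and compute and a shell command to move; the robot and the scene stay as the last step left them, time stands still between calls to the robot, and variables do not carry over. Pictures are saved under pics/ and viewed, at most 10 in all, crops included, and the job is handed in when it is done.

```bash
mkdir -p pics; cat > h.py <<'E'
import numpy as np, cv2
from plant import *
from scipy.spatial.transform import Rotation as R
def att(c):
    a=np.array(c["attitude"],float)
    return a if a.shape==(3,3) else R.from_rotvec(a).as_matrix()
def cloud(c):
    z=c["z_map"];K=np.array(c["intrinsics"]);v,u=np.mgrid[:z.shape[0],:z.shape[1]]
    p=np.stack([(u-K[0,2])/K[0,0]*z,(v-K[1,2])/K[1,1]*z,z],-1)
    w=p@att(c).T+np.array(c["origin"]);w[z==0]=np.nan
    return w
E
python3 - <<'E'
from h import *
s=read_state();print(s,finger_overhang if not callable(finger_overhang) else finger_overhang())
ims=[]
for n in ["scene","side"]:
    c=capture(n);np.savez(n+'0.npz',**{k:np.array(v) for k,v in c.items()});cv2.imwrite(f'pics/{n}0.png',c["img"]);print(n,c["origin"],c["attitude"],c["intrinsics"])
E
```

```text
{'time_s': 0.0, 'q': array([ 3.06982139e-05,  3.14261771e-01, -4.80648382e-02,  1.21024408e+00,
        2.81588527e-05,  1.57079599e+00]), 'qd': array([-0.00018738, -0.00063012, -0.00011088, -0.00023105,  0.00035157,
        0.00010476]), 'tau': array([ 1.69644722e-03, -5.39594257e+01,  3.39749372e+01,  1.94567809e-02,
        9.49871333e-05,  6.01428906e-05]), 'tcp_pos': array([5.99534744e-01, 2.56780775e-05, 3.03019301e-01]), 'ee_rot': array([-2.22050537e+00, -2.22057423e+00,  1.93878245e-03]), 'contact_force': array([-1.01171516, -0.68101359,  1.02720498]), 'ft_torque': array([-0.00087631, -0.02192934, -0.0266664 ]), 'grip_force': 0.0, 'opening': 0.08560737640486243} 0.0726
scene [ 1.05881794 -0.57884206  0.91358185] [-2.26239151 -0.85998193  0.33829383] [[408.44244592   0.         272.44153162]
 [  0.         408.44244592 211.22907041]
 [  0.           0.           1.        ]]
side [ 0.17870601 -0.7369089   0.96650507] [-2.32511285  0.51743765 -0.22863146] [[478.8184913    0.         270.77166059]
 [  0.         478.8184913  204.96441338]
 [  0.           0.           1.        ]]
```

View pics/scene0.png

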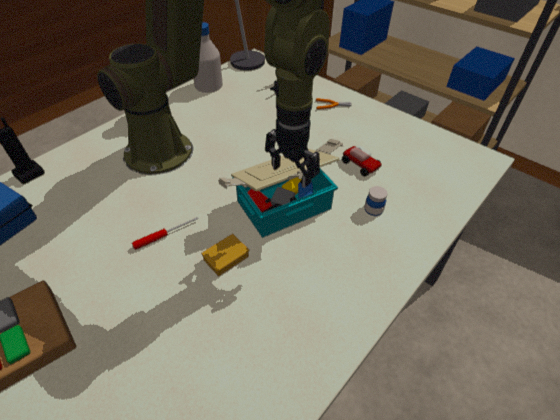

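View pics/side0.png

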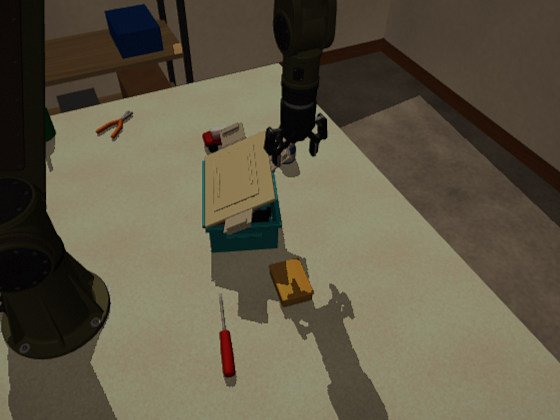

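The scene view shows the teal bin around (287,200), with the lid half open and leaning toward the robot. The red car is at (362,158), the jar at (375,200), the tin at (227,254) and the screwdriver at (165,235). The side view shows the lid at (238,180) and the right clip near (238,220).

```bash
python3 - <<'E'
from h import *
T=[];L=[]
for n in ["scene","side"]:
    c=np.load(n+'0.npz');P=cloud(c);hsv=cv2.cvtColor(c["img"],cv2.COLOR_BGR2HSV)
    Hh,S,V=[hsv[...,i].astype(int) for i in range(3)]
    box=(P[...,0]>.3)&(P[...,0]<.9)&(abs(P[...,1])<.45)&(P[...,2]>.012)
    t=box&(Hh>80)&(Hh<100)&(S>120)&(P[...,2]<.11)
    T.append(P[t]);tp=P[t];print(n,'teal',t.sum(),np.percentile(tp,[1,50,99],axis=0).round(3).tolist())
    l=box&(Hh>10)&(Hh<35)&(S<140)&(V>90)&(P[...,2]>.09)&(P[...,2]<.27)
    L.append(P[l]);print('lid',l.sum(),np.percentile(P[l],[1,50,99],axis=0).round(3).tolist())
    for nm,m in dict(red=((Hh<8)|(Hh>172))&(S>150)&(V>60),brass=(Hh>14)&(Hh<26)&(S>170),blue=(Hh>102)&(Hh<125)&(S>100)).items():
        m=(m&box).astype(np.uint8);k,lab,st,ce=cv2.connectedComponentsWithStats(m)
        for i in range(1,k):
            if st[i,4]>25:
                q=P[lab==i];print(nm,st[i,4],ce[i].round(),np.percentile(q,[2,50,98],axis=0).round(3).tolist())
T=np.vstack(T);rim=T[(T[:,2]>.092)]
r=cv2.minAreaRect((T[:,:2]*1000).astype(np.float32));print('allteal',r);r=cv2.minAreaRect((rim[:,:2]*1000).astype(np.float32));print('rim',r,len(rim),cv2.boxPoints(r))
for l in L:
    m=np.ones(len(l),bool)
    for _ in range(8):
        ce=l[m].mean(0);nrm=np.linalg.svd(l[m]-ce,full_matrices=False)[2][2];nrm*=np.sign(nrm[2]);m=abs((l-ce)@nrm)<.006
    print('plane',ce,nrm,m.sum(),np.degrees(np.arccos(nrm[2])),np.degrees(np.arctan2(nrm[1],nrm[0])))
    q=l[m];print('lid ext',np.percentile(q,[1,99],axis=0).round(3).tolist());o=l[~m]
    print('off',len(o))
np.savez('lid.npz',a=L[0],b=L[1])
E
```

```text
scene teal 2369 [[0.397, -0.045, 0.013], [0.566, 0.048, 0.065], [0.623, 0.212, 0.101]]
lid 1799 [[0.387, -0.073, 0.114], [0.513, 0.047, 0.169], [0.609, 0.27, 0.234]]
red 294 [364. 161.] [[0.517, 0.38, 0.027], [0.602, 0.398, 0.035], [0.639, 0.434, 0.041]]
red 260 [259. 199.] [[0.414, 0.019, 0.03], [0.457, 0.039, 0.039], [0.493, 0.058, 0.045]]
red 259 [149. 238.] [[0.302, -0.31, 0.013], [0.319, -0.267, 0.023], [0.333, -0.221, 0.028]]
brass 172 [292. 185.] [[0.463, 0.137, 0.021], [0.482, 0.16, 0.029], [0.507, 0.193, 0.048]]
brass 1048 [225. 254.] [[0.481, -0.218, 0.015], [0.525, -0.169, 0.034], [0.56, -0.115, 0.038]]
blue 152 [305. 189.] [[0.511, -0.001, 0.045], [0.542, 0.153, 0.051], [0.657, 0.182, 0.255]]
blue 111 [375. 203.] [[0.701, 0.236, 0.039], [0.731, 0.245, 0.048], [0.749, 0.268, 0.059]]
side teal 1758 [[0.377, -0.046, 0.013], [0.48, -0.013, 0.066], [0.591, 0.158, 0.109]]
lid 5341 [[0.388, -0.063, 0.117], [0.493, 0.084, 0.161], [0.598, 0.27, 0.202]]
red 82 [207. 137.] [[0.511, 0.397, 0.036], [0.524, 0.42, 0.041], [0.537, 0.444, 0.046]]
red 386 [226. 350.] [[0.301, -0.309, 0.02]
[... 228 characters left out ...]
.057]]
allteal ((527.0740966796875, 167.41830444335938), (409.17974853515625, 193.95767211914062), 70.07139587402344)
rim ((501.54705810546875, 98.32500457763672), (255.26734924316406, 193.1029815673828), 70.08161163330078) 1144 [[367.289     11.219818]
 [548.84033  -54.566757]
 [635.8051   185.43019 ]
 [454.25378  251.21677 ]]
plane [0.499859   0.06854203 0.16284452] [-0.40115659  0.13973308  0.90528894] 1517 25.137773830718864 160.79546893359662
lid ext [[0.387, -0.048, 0.114], [0.607, 0.253, 0.194]]
off 282
plane [0.49104776 0.09187473 0.15887325] [-0.41269345  0.14301931  0.89957189] 4984 25.898148436602973 160.88619251547453
lid ext [[0.388, -0.04, 0.117], [0.594, 0.248, 0.197]]
off 357
```

```bash
cat >> h.py <<'E'
YAW=np.radians(-19.6);C=np.array([.5015,.098,0])
B=R.from_euler('z',YAW).as_matrix()
E
python3 - <<'E'
from h import *
for n in ["scene","side"]:
    c=np.load(n+'0.npz');P=cloud(c);hsv=cv2.cvtColor(c["img"],cv2.COLOR_BGR2HSV)
    Hh,S,V=[hsv[...,i].astype(int) for i in range(3)]
    Q=(P-C)@B
    t=(Hh>80)&(Hh<100)&(S>120)&(Q[...,2]>.02)&(Q[...,2]<.11)&(abs(Q[...,0])<.15)&(abs(Q[...,1])<.2)
    q=Q[t]
    for nm,s in dict(wall=(q[:,2]<.075),rim=q[:,2]>.092).items():
        for a in (0,1):
            print(n,nm,'xy'[a],np.percentile(q[s][:,a],[0.5,2,5,95,98,99.5]).round(4))
    # side slope check
    f=q[(q[:,2]<.07)&(q[:,0]>.07)];print('front wall',len(f),np.polyfit(f[:,1],f[:,0],1) if len(f)>20 else '')
    f=q[(q[:,2]<.07)&(q[:,1]<-.1)];print('right wall',len(f),np.polyfit(f[:,0],f[:,1],1) if len(f)>20 else '')
for k,l in np.load('lid.npz').items():
    q=(l-C)@B;m=abs(q[:,1])<.12
    for _ in range(8):
        p=np.polyfit(q[m,0],q[m,2],1);m=(abs(q[:,1])<.12)&(abs(q[:,2]-np.polyval(p,q[:,0]))<.005)
    print(k,'lid z=',p,'angle',np.arctan(p[0]),'x range',np.percentile(q[m,0],[.5,99.5]))
    a=np.arctan(p[0]);x=q[:,0]+.095;z=q[:,2]-.1
    lx=x*np.cos(a)+z*np.sin(a);lz=-x*np.sin(a)+z*np.cos(a)
    print(' top lz',np.median(lz[m]),'lx max',np.percentile(lx[m],99),'ly',np.percentile(q[abs(lz-.011)<.005][:,1],[1,99]))
    for nm,s,u in (('L',q[:,1]>.125,q[:,1]-.13),('R',q[:,1]<-.125,-q[:,1]-.13),('F',lx>.184,lx-.186)):
        print(nm,s.sum());
        for lo in np.arange(-.01,.06,.01):
            b=s&(u>=lo)&(u<lo+.01)
            if b.sum()>3: print('  u',round(lo+.005,3),b.sum(),'lz',np.percentile(lz[b],[5,50,95]).round(3))
E
```

```text
scene wall x [-0.0815 -0.0686 -0.0322  0.0907  0.0946  0.0963]
scene wall y [-0.1292 -0.1279 -0.1224  0.1168  0.1179  0.1187]
scene rim x [-0.0464 -0.0382 -0.0212  0.0942  0.0951  0.0959]
scene rim y [-0.127  -0.1265 -0.1258  0.1192  0.1234  0.1251]
front wall 820 [0.01205791 0.0860653 ]
right wall 326 [ 0.05599634 -0.12052596]
side wall x [-0.0826 -0.08   -0.0748  0.0805  0.081   0.0837]
side wall y [-0.1289 -0.1278 -0.1262 -0.0482 -0.0233  0.0019]
side rim x [-0.0967 -0.0964 -0.0963  0.0906  0.0915  0.0919]
side rim y [-0.1268 -0.1265 -0.1258  0.0361  0.0736  0.1068]
front wall 113 [0.03664801 0.0815274 ]
right wall 831 [-0.00270948 -0.11819686]
a lid z= [0.47446234 0.15894525] angle 0.44300956672943037 x range [-0.09081509  0.07817152]
 top lz 0.012453631851425713 lx max 0.19462059258560696 ly [-0.14357604  0.1471546 ]
L 237
  u -0.005 21 lz [0.009 0.011 0.012]
  u 0.005 39 lz [0.009 0.012 0.014]
  u 0.015 39 lz [0.012 0.014 0.017]
  u 0.025 37 lz [0.015 0.017 0.019]
  u 0.035 43 lz [0.019 0.021 0.029]
  u 0.045 42 lz [0.021 0.03  0.032]
  u 0.055 16 lz [0.014 0.026 0.032]
R 219
 
[... 657 characters left out ...]
  u -0.005 61 lz [0.011 0.013 0.015]
  u 0.005 69 lz [0.011 0.014 0.019]
  u 0.015 78 lz [0.013 0.017 0.021]
  u 0.025 73 lz [0.017 0.02  0.024]
  u 0.035 40 lz [0.018 0.023 0.033]
  u 0.045 67 lz [0.024 0.032 0.036]
  u 0.055 32 lz [0.027 0.034 0.036]
R 409
  u -0.005 112 lz [0.01  0.013 0.016]
  u 0.005 51 lz [0.013 0.016 0.017]
  u 0.015 66 lz [0.016 0.018 0.02 ]
  u 0.025 49 lz [0.018 0.02  0.023]
  u 0.035 37 lz [0.022 0.027 0.032]
  u 0.045 67 lz [0.025 0.032 0.035]
  u 0.055 27 lz [0.025 0.033 0.036]
F 302
  u -0.005 49 lz [0.012 0.014 0.016]
  u 0.005 183 lz [0.011 0.014 0.016]
  u 0.015 25 lz [0.014 0.015 0.018]
  u 0.045 11 lz [0.022 0.026 0.034]
  u 0.055 25 lz [0.027 0.033 0.036]
```

```bash
python3 -m inch '[[0,0,-0.04,0,0,0,0],[0.032,-0.031,-0.04,0,0,6.5,0],[0.064,-0.062,-0.04,0,0,13,0],[0.096,-0.0935,-0.03,0,0,19.6,0],[0.096,-0.0935,0.0,0,0,19.6,0],[0.096,-0.0935,0.04,0,0,19.6,0],[0.096,-0.0935,0.055,0,0,19.6,0],[0.096,-0.0935,0.055,0,0,19.6,0],[0.096,-0.0935,0.055,0,0,19.6,0]]' 30; python3 - <<'E'
from h import *
s=read_state();print((s['tcp_pos']-C)@B,s['contact_force'],s['q'])
E
```

```text
time_s: 1.0
tcp_pos: [0.5065, 0.096, 0.2491]
ee_rot: [-2.567, -1.811, 0.001]
contact_force: [-0.0, -0.6, 0.3]
opening: -0.0
grip_force: 0.0
[ 5.40235481e-03 -2.17958885e-04  2.49128965e-01] [-0.03367413 -0.55661351  0.33661726] [ 1.87277061e-01  1.85996963e-01 -3.40091581e-01  1.04516878e+00
 -4.53990356e-06  2.10019896e+00]
```

```bash
python3 -m inch '[[0,0,0.01,0,0,0,0],[0,0,0.02,0,0,0,0],[0,0,0.027,0,0,0,0],[0,0,0.034,0,0,0,0],[0,0,0.041,0,0,0,0],[0,0,0.047,0,0,0,0],[0,0,0.053,0,0,0,0],[0,0,0.058,0,0,0,0],[0,0,0.061,0,0,0,0],[0,0,0.061,0,0,0,0]]'; python3 -m inch '[[0,0,0.0015,0,0,0,0],[0,0,0.003,0,0,0,0],[0,0,0.003,0,0,0,0]]'
```

```text
time_s: 2.0
tcp_pos: [0.5059, 0.0959, 0.1872]
ee_rot: [-2.566, -1.811, 0.002]
contact_force: [0.1, 0.4, 0.2]
opening: 0.0003
grip_force: 0.0
time_s: 2.3
tcp_pos: [0.5064, 0.096, 0.1856]
ee_rot: [2.567, 1.811, 0.0]
contact_force: [-3.0, -0.9, 6.3]
opening: -0.0007
grip_force: 3.3
```

```bash
python3 -m inch '[[0,0,0.001,0,0,0,0],[0,0,0.001,0,0,0,0]]';python3 -m inch '[[0,0,0.001,0,0,0,0],[0,0,0.001,0,0,0,0]]'; python3 - <<'E'
from h import *
c=capture("scene");P=(cloud(c)-C)@B
hsv=cv2.cvtColor(c["img"],cv2.COLOR_BGR2HSV);Hh,S,V=[hsv[...,i].astype(int) for i in range(3)]
l=(Hh>10)&(Hh<35)&(S<140)&(V>90)&(P[...,2]>.09)&(P[...,2]<.27)&(abs(P[...,0])<.17)&(abs(P[...,1])<.2)
q=P[l];m=(abs(q[:,0])<.08)&(abs(q[:,1])<.12);m&=abs(q[:,2]-np.median(q[m,2]))<.01
print(np.polyfit(q[m,0],q[m,2],1))
for x in (q[(q[:,0]>.095)],q[q[:,1]>.135],q[q[:,1]<-.135]): print(len(x),np.percentile(x,[2,50,98],axis=0).round(3).tolist())
im=c["img"][100:280,160:420];cv2.imwrite('pics/s1.png',cv2.resize(im,None,fx=3,fy=3,interpolation=2))
E
```

```text
time_s: 2.5
tcp_pos: [0.5064, 0.096, 0.1855]
ee_rot: [2.567, 1.811, 0.001]
contact_force: [-5.0, -1.6, 14.8]
opening: 0.0003
grip_force: 7.3
time_s: 2.7
tcp_pos: [0.5064, 0.096, 0.1854]
ee_rot: [2.567, 1.811, 0.002]
contact_force: [-8.9, -1.7, 23.3]
opening: -0.0001
grip_force: 11.4
[-0.00275035  0.11160286]
391 [[0.095, -0.102, 0.107], [0.117, -0.001, 0.115], [0.153, 0.108, 0.131]]
320 [[-0.028, 0.136, 0.109], [0.008, 0.16, 0.118], [0.041, 0.183, 0.132]]
298 [[-0.028, -0.186, 0.112], [0.006, -0.161, 0.118], [0.038, -0.137, 0.131]]
```

View pics/s1.png

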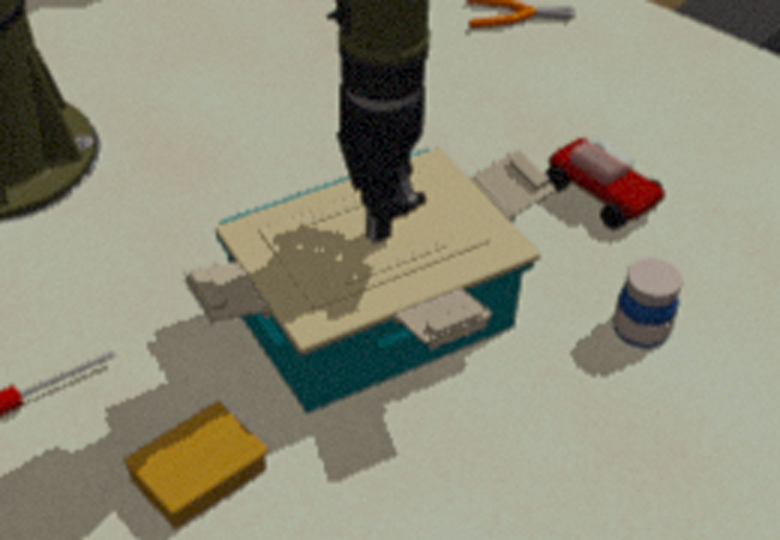

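The lid is flat and shut, with the closed fingers still on it at about (380,230) in the crop. All three clips stick out and the bystanders are untouched. Next I go over to the left clip with the tool tilted 45°.

```bash
python3 -m inch '[[0,0,-0.04,0,0,0,0],[0.03,0,-0.08,0,-6,0,0],[0.07,-0.003,-0.1,0,-14,0,0],[0.11,-0.003,-0.1,0,-22,0,0],[0.15,-0.003,-0.1,0,-30,0,0],[0.19,-0.003,-0.08,0,-38,0,0],[0.21,-0.003,-0.05,0,-45,0,0],[0.21,-0.003,-0.02,0,-45,0,0],[0.21,-0.003,-0.02,0,-45,0,0],[0.21,-0.003,-0.02,0,-45,0,0]]'; cat > fold.py <<'E'
# tip-centre path (tool x',z' shifts in mm) for folding, tool tilted 45 deg; args: bin-frame hinge u0, measured tip u,z
import numpy as np,sys
from h import *
def path(u0,tip0,z0=.105,h=.011,ths=None):
    e=np.array([-.7071,.7071]);a=-np.array([.7071,.7071])
    for th in (ths if ths is not None else np.r_[1.83:0:-0.1,0]):
        n=np.array([np.cos(th),np.sin(th)]);d=np.array([np.sin(th),-np.cos(th)])
        tab=np.array([u0,z0])+.046*d+.013*n
        k=np.clip((th-.785)/.5,-1,1)
        tip=tab+n*h*abs(e@n)+d*h*(e@d)*k
        s=tip-tip0
        print(round(th,2),'x',round(-1e3*(s@e),1),'z',round(1e3*(s@a),1))
def tipnow(out):  # out: bin-frame outward unit
    s=read_state();Rm=R.from_rotvec(s['ee_rot']).as_matrix()
    t=(s['tcp_pos']+Rm[:,2]*.0726-C)@B
    print('tip bin',t,'axis',Rm[:,2]@B,'F bin',s['contact_force']@B,'q',s['q'].round(2))
    return np.array([t@np.array(out),t[2]])
E
python3 - <<'E'
from fold import *
path(.130,tipnow([0,1,0]))
E
```

```text
time_s: 3.75
tcp_pos: [0.574, 0.2944, 0.2038]
ee_rot: [2.087, 1.472, -0.866]
contact_force: [-0.2, -0.6, 1.8]
opening: -0.0002
grip_force: 0.0
tip bin [0.00242973 0.15793574 0.15247043] axis [-1.13166109e-04 -7.07656471e-01 -7.06556655e-01] F bin [-0.01146074 -0.60039234  1.76408335] q [ 0.63  0.98  0.62  1.9  -0.41  2.7 ]
1.83 x 14.7 z 7.0
1.73 x 19.2 z 8.4
1.63 x 23.6 z 10.3
1.53 x 27.8 z 12.6
1.43 x 31.8 z 15.3
1.33 x 35.4 z 18.4
1.23 x 39.7 z 21.3
1.13 x 44.7 z 24.5
1.03 x 49.6 z 28.2
0.93 x 54.1 z 32.7
0.83 x 58.2 z 37.8
0.73 x 61.7 z 42.3
0.63 x 64.9 z 46.4
0.53 x 67.6 z 51.0
0.43 x 69.7 z 56.1
0.33 x 71.0 z 61.5
0.23 x 70.8 z 66.5
0.13 x 69.2 z 71.0
0.03 x 67.2 z 75.4
0.0 x 66.5 z 76.7
```

```bash
python3 -m inch '[[0.008,0,0.003,0,0,0,0],[0.0147,0,0.007,0,0,0,0],[0.0192,0,0.0084,0,0,0,0],[0.0236,0,0.0103,0,0,0,0],[0.0278,0,0.0126,0,0,0,0],[0.0318,0,0.0153,0,0,0,0],[0.0318,0,0.0153,0,0,0,0]]'; python3 - <<'E'
from fold import *
path(.130,tipnow([0,1,0]),ths=[1.43])
c=capture("scene");im=c["img"][90:250,220:420];cv2.imwrite('pics/s2.png',cv2.resize(im,None,fx=3.5,fy=3.5,interpolation=2))
E
```

```text
time_s: 4.45
tcp_pos: [0.5783, 0.3062, 0.1693]
ee_rot: [2.087, 1.473, -0.863]
contact_force: [2.3, 1.6, 1.8]
opening: -0.0004
grip_force: 1.2
tip bin [0.002549   0.17057551 0.1179163 ] axis [ 0.00092601 -0.70670811 -0.70750462] F bin [1.61089039 2.32125115 1.80359158] q [ 0.64  1.03  0.64  1.87 -0.4   2.7 ]
1.43 x -1.6 z -0.2
```

View pics/s2.png

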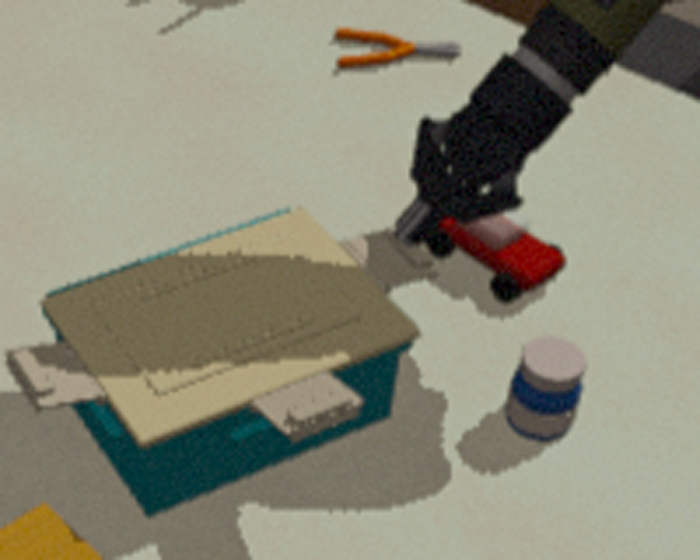

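The left clip is under the fingertip, at about (400,245) in the crop. The hand is well clear of the car, so I keep folding.

```bash
python3 -m inch '[[0.0036,0,0.0031,0,0,0,0],[0.0079,0,0.006,0,0,0,0],[0.0104,0,0.0076,0,0,0,0],[0.0129,0,0.0092,0,0,0,0],[0.0178,0,0.0129,0,0,0,0],[0.0178,0,0.0129,0,0,0,0]]'; python3 - <<'E'
from fold import *
path(.130,tipnow([0,1,0]),ths=[1.03])
E
python3 -m inch '[[0.0022,0,0.0022,0,0,0,0],[0.0045,0,0.0045,0,0,0,0],[0.0065,0,0.007,0,0,0,0],[0.0086,0,0.0096,0,0,0,0],[0.0086,0,0.0096,0,0,0,0]]'; python3 - <<'E'
from fold import *
path(.130,tipnow([0,1,0]),ths=[.83])
E
```

```text
time_s: 5.1
tcp_pos: [0.5789, 0.3081, 0.1481]
ee_rot: [2.085, 1.472, -0.868]
contact_force: [1.3, -0.1, 6.5]
opening: -0.0001
grip_force: 2.4
tip bin [0.00245773 0.1724544  0.09689558] axis [ 1.23648146e-05 -7.09168414e-01 -7.05039120e-01] F bin [1.245362   0.35334641 6.45635492] q [ 0.64  1.05  0.63  1.85 -0.4   2.7 ]
1.03 x 0.0 z -0.8
time_s: 5.6
tcp_pos: [0.5788, 0.3078, 0.1357]
ee_rot: [2.086, 1.472, -0.866]
contact_force: [1.1, 0.7, 7.0]
opening: -0.0
grip_force: 2.7
tip bin [0.00246843 0.17214578 0.08444258] axis [ 2.72065913e-04 -7.08385597e-01 -7.05825596e-01] F bin [0.77403419 1.02581182 7.01113563] q [ 0.64  1.06  0.62  1.83 -0.4   2.7 ]
0.83 x 0.0 z -0.2
```

```bash
python3 -m inch '[[0.0018,0,0.0022,0,0,0,0],[0.0035,0,0.0045,0,0,0,0],[0.005,0,0.0065,0,0,0,0],[0.0067,0,0.0086,0,0,0,0],[0.008,0,0.011,0,0,0,0],[0.0094,0,0.0132,0,0,0,0],[0.0105,0,0.0158,0,0,0,0],[0.0115,0,0.0183,0,0,0,0],[0.0115,0,0.0183,0,0,0,0]]'; python3 - <<'E'
from fold import *
path(.130,tipnow([0,1,0]),ths=[.43])
E
python3 -m inch '[[0.0007,0,0.0027,0,0,0,0],[0.0013,0,0.0054,0,0,0,0],[0.0013,0,0.008,0,0,0,0],[0.0011,0,0.0104,0,0,0,0],[0.0011,0,0.0104,0,0,0,0]]'; python3 - <<'E'
from fold import *
path(.130,tipnow([0,1,0]),ths=[.23,0])
c=capture("scene");im=c["img"][90:250,220:420];cv2.imwrite('pics/s3.png',cv2.resize(im,None,fx=3.5,fy=3.5,interpolation=2))
E
```

```text
time_s: 6.5
tcp_pos: [0.5773, 0.3038, 0.1141]
ee_rot: [2.087, 1.472, -0.865]
contact_force: [1.3, 2.6, 3.8]
opening: 0.0
grip_force: 2.0
tip bin [0.00235933 0.167935   0.06282949] axis [ 1.32245937e-04 -7.07353127e-01 -7.06860337e-01] F bin [0.31501128 2.87552177 3.81839735] q [ 0.64  1.06  0.58  1.78 -0.4   2.7 ]
0.43 x -0.8 z -0.2
time_s: 7.0
tcp_pos: [0.5748, 0.2973, 0.1052]
ee_rot: [2.087, 1.472, -0.866]
contact_force: [0.3, -0.3, 2.0]
opening: 0.0001
grip_force: 0.4
tip bin [0.00219435 0.16095222 0.05393728] axis [-0.00079298 -0.70765265 -0.70656005] F bin [ 0.37203932 -0.15562658  1.99953567] q [ 0.64  1.06  0.55  1.75 -0.41  2.7 ]
0.23 x -1.1 z -1.0
0 x -5.3 z 9.1
```

View pics/s3.png

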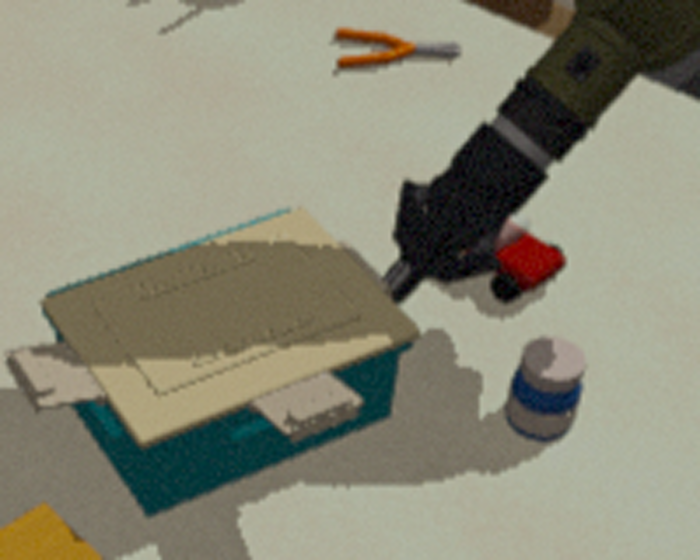

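The left clip is nearly folded, with the fingertip over the edge at (400,285) in the crop. I finish the fold gently and then push square.

```bash
python3 -m inch '[[-0.0008,0,0.0022,0,0,0,0],[-0.0016,0,0.0045,0,0,0,0],[-0.0026,0,0.0067,0,0,0,0],[-0.0035,0,0.0085,0,0,0,0],[-0.0035,0,0.0085,0,0,0,0]]'; python3 - <<'E'
from fold import *
path(.130,tipnow([0,1,0]),ths=[0])
E
```

```text
time_s: 7.55
tcp_pos: [0.5721, 0.2892, 0.1021]
ee_rot: [2.087, 1.472, -0.866]
contact_force: [-0.2, 0.1, 0.9]
opening: 0.0001
grip_force: 0.0
tip bin [0.00235314 0.15242408 0.05079065] axis [-5.00937792e-04 -7.07585836e-01 -7.06627224e-01] F bin [-0.2647992   0.05473541  0.8992462 ] q [ 0.63  1.04  0.51  1.73 -0.41  2.69]
0 x -1.5 z 0.9
```

```bash
python3 -m inch '[[-0.0007,0,0.0007,0,0,0,0],[-0.0014,0,0.0014,0,0,0,0],[-0.0014,0,0.0014,0,0,0,0]]';python3 -m inch '[[-0.0007,0,0.0007,0,0,0,0],[-0.0007,0,0.0007,0,0,0,0]]';python3 -m inch '[[-0.0007,0,0.0007,0,0,0,0],[-0.0007,0,0.0007,0,0,0,0]]'
```

```text
time_s: 7.85
tcp_pos: [0.5718, 0.2884, 0.1023]
ee_rot: [2.089, 1.473, -0.863]
contact_force: [2.4, 3.3, -0.7]
opening: 0.0002
grip_force: 1.9
time_s: 8.05
tcp_pos: [0.5717, 0.2882, 0.1024]
ee_rot: [2.09, 1.473, -0.861]
contact_force: [1.8, 6.8, -0.6]
opening: -0.0
grip_force: 3.6
time_s: 8.25
tcp_pos: [0.5717, 0.288, 0.1024]
ee_rot: [2.091, 1.474, -0.858]
contact_force: [2.4, 9.0, 0.7]
opening: -0.0
grip_force: 5.1
```

```bash
python3 -m inch '[[-0.0007,0,0.0007,0,0,0,0],[-0.0014,0,0.0014,0,0,0,0],[-0.0021,0,0.0021,0,0,0,0],[-0.0021,0,0.0021,0,0,0,0]]'; python3 - <<'E'
from fold import *
tipnow([0,1,0])
E
python3 -m inch '[[-0.0004,0,0.0004,0,0,0,0],[-0.0007,0,0.0007,0,0,0,0],[-0.0007,0,0.0007,0,0,0,0]]'; python3 - <<'E'
from fold import *
tipnow([0,1,0])
E
```

```text
time_s: 8.65
tcp_pos: [0.5714, 0.2874, 0.1027]
ee_rot: [2.094, 1.475, -0.852]
contact_force: [5.1, 19.1, 0.7]
opening: -0.0001
grip_force: 9.7
tip bin [0.00251439 0.15104563 0.05080314] axis [ 0.00256873 -0.69971823 -0.71441431] F bin [-1.59457094 19.66329611  0.68397036] q [ 0.63  1.03  0.49  1.71 -0.41  2.69]
time_s: 8.95
tcp_pos: [0.5713, 0.2872, 0.1027]
ee_rot: [2.095, 1.476, -0.85]
contact_force: [6.2, 22.0, 2.3]
opening: -0.0004
grip_force: 11.2
tip bin [0.00253955 0.15095416 0.05078058] axis [ 0.00312538 -0.69850743 -0.71559597] F bin [-1.54488599 22.81263143  2.26295539] q [ 0.63  1.03  0.48  1.7  -0.41  2.69]
```

```bash
python3 -m inch '[[0,0,-0.02,0,0,0,0],[0,0,-0.05,0,0,0,0],[-0.01,0,-0.08,0,7,0,0],[-0.03,0,-0.11,0,15,0,0],[-0.05,0,-0.13,0,23,0,0],[-0.07,0,-0.15,0,31,0,0],[-0.07,0,-0.15,0,39,0,0],[-0.07,0,-0.15,0,45,0,0],[-0.07,0,-0.15,0,45,0,0]]'; python3 - <<'E'
from fold import *
t=tipnow([0,1,0])
c=capture("scene");P=(cloud(c)-C)@B
for v in (0.06,0.075,.09): # look for left clip folded: points just outside left wall
    m=(P[...,1]>.125)&(P[...,1]<.2)&(abs(P[...,0])<.05)&(P[...,2]>.08)
print('pts still out left',m.sum(),np.nanpercentile(P[m],[50],axis=0) if m.sum() else '')
E
```

```text
time_s: 9.85
tcp_pos: [0.5874, 0.3327, 0.2593]
ee_rot: [2.569, 1.807, 0.002]
contact_force: [-0.3, -0.6, 0.6]
opening: -0.0001
grip_force: 0.0
tip bin [0.00229878 0.24996511 0.18666784] axis [ 1.00182251e-03  5.86900277e-04 -9.99999326e-01] F bin [-0.13075596 -0.66609966  0.64004083] q [ 0.52  0.47  0.08  1.18 -0.    2.43]
pts still out left 258 [[0.00991888 0.19506943 0.51788305]]
```

```bash
python3 -m inch '[[-0.02,0.02,0,0,0,-8,0],[-0.045,0.045,0,0,0,-16,0],[-0.07,0.07,0,0,0,-24,0],[-0.095,0.095,0,0,0,-32,0],[-0.12,0.12,0,0,0,-40,0],[-0.145,0.145,0,0,0,-48,0],[-0.175,0.165,0,0,0,-56,0],[-0.205,0.169,0,0,0,-64,0],[-0.23,0.169,0,0,0,-72,0],[-0.25,0.169,0,0,0,-80,0],[-0.25,0.169,0,0,0,-88,0],[-0.25,0.169,0,0,0,-90,0],[-0.25,0.169,0,0,0,-90,0]]'; python3 - <<'E'
from fold import *
t=tipnow([1,0,0])
c=capture("scene");P=(cloud(c)-C)@B
m=(P[...,1]>.135)&(P[...,1]<.2)&(abs(P[...,0])<.05)&(P[...,2]>.08)&(P[...,2]<.15)
print('pts still out left',m.sum())
cc=capture("side");cv2.imwrite('pics/s4.png',np.hstack([c["img"][90:290,160:420],cc["img"][100:300,160:420]]))
E
```

```text
time_s: 11.2
tcp_pos: [0.6644, 0.0437, 0.2568]
ee_rot: [-0.534, -3.093, 0.004]
contact_force: [-0.5, 0.5, 0.3]
opening: 0.0003
grip_force: 0.0
tip bin [0.17144466 0.00326967 0.18415997] axis [-0.00277705 -0.00274836 -0.99999237] F bin [-0.62468705  0.31910536  0.26454864] q [ 0.07  0.46  0.06  1.17 -0.    0.41]
pts still out left 0
```

View pics/s4.png

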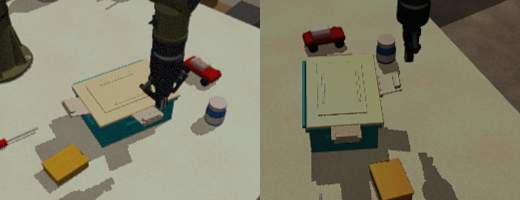

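The left clip is down and nothing protrudes there. The front and right clips are still out, and the hand stands beyond the front edge, so I tilt it toward the robot.

```bash
python3 -m inch '[[0,0,0,0,8,0,0],[0,0,0,0,16,0,0],[0,0,0,0,24,0,0],[-0.002,0,0,0,32,0,0],[-0.002,0,0,0,40,0,0],[-0.002,0,0.02,0,45,0,0],[-0.002,0,0.052,0,45,0,0],[-0.002,0,0.052,0,45,0,0],[-0.002,0,0.052,0,45,0,0]]'; python3 - <<'E'
from fold import *
path(.093,tipnow([1,0,0]))
E
```

```text
time_s: 12.2
tcp_pos: [0.6643, 0.0432, 0.2047]
ee_rot: [-0.402, -2.327, -0.165]
contact_force: [-0.0, 1.1, 1.3]
opening: 0.0001
grip_force: 0.0
tip bin [0.12043091 0.00290671 0.15338468] axis [-0.70763991 -0.00076628 -0.70657284] F bin [-0.39117382  0.98969753  1.2864947 ] q [-0.02  1.17  1.    2.16  0.22  0.23]
1.83 x 15.7 z 7.3
1.73 x 20.2 z 8.7
1.63 x 24.6 z 10.6
1.53 x 28.8 z 12.9
1.43 x 32.8 z 15.6
1.33 x 36.4 z 18.7
1.23 x 40.7 z 21.6
1.13 x 45.7 z 24.7
1.03 x 50.6 z 28.5
0.93 x 55.1 z 33.0
0.83 x 59.2 z 38.1
0.73 x 62.7 z 42.6
0.63 x 65.9 z 46.7
0.53 x 68.6 z 51.3
0.43 x 70.7 z 56.4
0.33 x 72.0 z 61.8
0.23 x 71.8 z 66.8
0.13 x 70.2 z 71.3
0.03 x 68.2 z 75.7
0.0 x 67.5 z 76.9
```

J4 sits at its limit (2.16) with the full 45° tilt, so I back the tilt off to 33° straight away and generalize the path.

```bash
python3 -m inch '[[0.008,0,0.001,0,-6,0,0],[0.0155,0,0.0015,0,-12,0,0],[0.0155,0,0.0015,0,-12,0,0]]'; sed -i 's/def path(u0,tip0,z0=.105,h=.011,ths=None):/def path(u0,tip0,z0=.105,h=.011,ths=None,phi=45,sx=-1):\n    f=np.radians(phi);e=np.array([-np.cos(f),np.sin(f)]);a=-np.array([np.sin(f),np.cos(f)])/; /e=np.array(\[-.7071/d; s/-1e3\*(s@e)/sx*1e3*(s@e)/; s/(th-.785)/(th-f)/' fold.py; python3 - <<'E'
from fold import *
path(.093,tipnow([1,0,0]),phi=33,sx=1);print(read_state()['q'])
E
```

```text
time_s: 12.5
tcp_pos: [0.6503, 0.048, 0.2211]
ee_rot: [-0.437, -2.539, -0.13]
contact_force: [-0.3, -0.2, 1.3]
opening: -0.0002
grip_force: 0.0
tip bin [0.11773934 0.00288622 0.15996099] axis [-5.39915912e-01  5.92573946e-04 -8.41718752e-01] F bin [-0.20040213 -0.29155904  1.34574137] q [0.   0.89 0.6  1.81 0.18 0.29]
1.83 x -19.4 z 16.7
1.73 x -23.6 z 19.1
1.63 x -27.5 z 21.8
1.53 x -31.1 z 24.9
1.43 x -34.4 z 28.4
1.33 x -37.4 z 32.2
1.23 x -39.9 z 36.2
1.13 x -42.0 z 40.5
1.03 x -44.7 z 44.9
0.93 x -48.2 z 48.4
0.83 x -51.6 z 51.6
0.73 x -54.6 z 55.4
0.63 x -57.2 z 59.8
0.53 x -59.2 z 64.6
0.43 x -60.4 z 69.7
0.33 x -60.9 z 75.0
0.23 x -60.6 z 80.3
0.13 x -59.4 z 85.6
0.03 x -57.1 z 90.0
0.0 x -56.1 z 91.1
[1.41660403e-03 8.94798424e-01 5.95246535e-01 1.81440581e+00
 1.83420691e-01 2.90775116e-01]
```

```bash
python3 -m inch '[[-0.01,0,0.008,0,0,0,0],[-0.0194,0,0.0165,0,0,0,0],[-0.0236,0,0.0191,0,0,0,0],[-0.0275,0,0.0218,0,0,0,0],[-0.0311,0,0.0249,0,0,0,0],[-0.0344,0,0.0284,0,0,0,0],[-0.0374,0,0.0322,0,0,0,0],[-0.0387,0,0.0342,0,0,0,0],[-0.0399,0,0.0362,0,0,0,0],[-0.0399,0,0.0362,0,0,0,0]]'; python3 - <<'E'
from fold import *
path(.093,tipnow([1,0,0]),phi=33,sx=1,ths=[1.23])
E
python3 -m inch '[[-0.001,0,0.0022,0,0,0,0],[-0.0021,0,0.0043,0,0,0,0],[-0.0034,0,0.0065,0,0,0,0],[-0.0048,0,0.0087,0,0,0,0],[-0.0065,0,0.0105,0,0,0,0],[-0.0083,0,0.0122,0,0,0,0],[-0.01,0,0.0138,0,0,0,0],[-0.0117,0,0.0154,0,0,0,0],[-0.0117,0,0.0154,0,0,0,0]]'; python3 - <<'E'
from fold import *
path(.093,tipnow([1,0,0]),phi=33,sx=1,ths=[.83])
E
```

```text
time_s: 13.5
tcp_pos: [0.666, 0.0423, 0.1634]
ee_rot: [-0.438, -2.532, -0.13]
contact_force: [-1.2, 0.2, 7.5]
opening: -0.0
grip_force: 2.8
tip bin [0.13406721 0.00277576 0.1025528 ] axis [-5.45576849e-01  6.56494499e-04 -8.38060541e-01] F bin [-1.20458506 -0.18644356  7.51452615] q [-0.01  0.97  0.6   1.76  0.18  0.28]
1.23 x 5.1 z -3.0
time_s: 14.4
tcp_pos: [0.6677, 0.0417, 0.145]
ee_rot: [-0.439, -2.533, -0.131]
contact_force: [-0.9, -0.1, 11.4]
opening: -0.0001
grip_force: 4.5
tip bin [0.13589871 0.00286022 0.08413879] axis [-0.54477148  0.00135054 -0.83858346] F bin [-0.78430167 -0.40373685 11.39558213] q [-0.01  0.98  0.59  1.73  0.18  0.28]
0.83 x 5.0 z -2.1
```

```bash
python3 - <<'E'
from h import *
c=capture("scene")["img"][120:250,240:380];d=capture("side")["img"][100:230,240:380]
cv2.imwrite('pics/s5.png',cv2.resize(np.hstack([c,d]),None,fx=2.8,fy=2.8,interpolation=2))
E
```

```text
(no output)
```

View pics/s5.png

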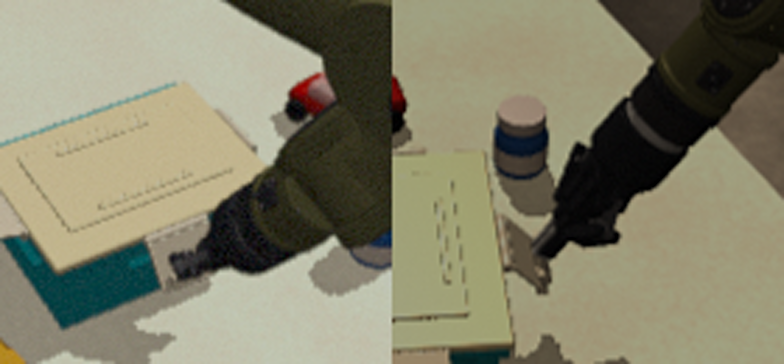

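The fingertip presses on the front clip near its tab, at (190,262) on the left half and (545,250) on the right half. It is a few mm too far out, so I correct inward while folding.

```bash
python3 -m inch '[[-0.0002,0,0.002,0,0,0,0],[-0.0004,0,0.004,0,0,0,0],[-0.0006,0,0.0065,0,0,0,0],[-0.0016,0,0.009,0,0,0,0],[-0.0026,0,0.0115,0,0,0,0],[-0.0026,0,0.0115,0,0,0,0]]'; python3 - <<'E'
from fold import *
path(.093,tipnow([1,0,0]),phi=33,sx=1,ths=[.53,.43,.33,.23,.13,0])
E
```

```text
time_s: 15.1
tcp_pos: [0.6637, 0.0432, 0.134]
ee_rot: [-0.439, -2.533, -0.131]
contact_force: [-0.6, -0.4, 11.5]
opening: 0.0005
grip_force: 4.4
tip bin [0.13163364 0.0029248  0.0730818 ] axis [-0.54500827  0.0013019  -0.83842966] F bin [-0.43454565 -0.55626711 11.48513996] q [-0.01  0.98  0.56  1.7   0.18  0.29]
0.53 x -0.2 z -0.7
0.43 x -1.5 z 4.4
0.33 x -2.0 z 9.7
0.23 x -1.6 z 15.1
0.13 x -0.5 z 20.3
0 x 2.8 z 25.8
```

```bash
python3 -m inch '[[-0.0007,0,0.0022,0,0,0,0],[-0.0015,0,0.0044,0,0,0,0],[-0.0017,0,0.007,0,0,0,0],[-0.0017,0,0.007,0,0,0,0]]'; python3 - <<'E'
from fold import *
path(.093,tipnow([1,0,0]),phi=33,sx=1,ths=[.33,.23])
E
python3 -m inch '[[-0.0003,0,0.0025,0,0,0,0],[0,0,0.005,0,0,0,0],[0.0003,0,0.0076,0,0,0,0],[0.0003,0,0.0076,0,0,0,0]]'; python3 - <<'E'
from fold import *
path(.093,tipnow([1,0,0]),phi=33,sx=1,ths=[.23,.13,0])
E
```

```text
time_s: 15.5
tcp_pos: [0.6622, 0.0436, 0.1256]
ee_rot: [-0.438, -2.535, -0.13]
contact_force: [2.7, -0.4, 2.7]
opening: -0.0001
grip_force: 1.7
tip bin [0.13024469 0.0027287  0.06467246] axis [-5.43202874e-01  6.22514487e-04 -8.39601244e-01] F bin [2.66977913 0.47984883 2.69796691] q [-0.    0.98  0.54  1.68  0.18  0.29]
0.33 x 1.4 z 1.9
0.23 x 1.8 z 7.2
time_s: 15.9
tcp_pos: [0.6567, 0.0454, 0.1188]
ee_rot: [-0.438, -2.533, -0.129]
contact_force: [0.3, 0.4, 0.2]
opening: 0.0001
grip_force: 0.1
tip bin [0.12423672 0.00252089 0.05797939] axis [-5.45329439e-01 -3.07233815e-04 -8.38221754e-01] F bin [0.14895259 0.51712415 0.16373295] q [-0.    0.97  0.51  1.66  0.18  0.29]
0.23 x 0.4 z -1.6
0.13 x 1.6 z 3.6
0 x 4.9 z 9.1
```

```bash
python3 -m inch '[[0.0008,0,0.002,0,0,0,0],[0.0016,0,0.0037,0,0,0,0],[0.0025,0,0.0055,0,0,0,0],[0.0033,0,0.0072,0,0,0,0],[0.0033,0,0.0072,0,0,0,0]]'; python3 -m inch '[[0.0008,0,0.0005,0,0,0,0],[0.0017,0,0.0011,0,0,0,0],[0.0017,0,0.0011,0,0,0,0]]'; python3 - <<'E'
from fold import *
tipnow([1,0,0])
E
```

```text
time_s: 16.4
tcp_pos: [0.653, 0.0469, 0.1167]
ee_rot: [-0.439, -2.54, -0.13]
contact_force: [6.9, -3.3, 3.3]
opening: -0.0001
grip_force: 3.8
time_s: 16.7
tcp_pos: [0.6526, 0.047, 0.1169]
ee_rot: [-0.439, -2.544, -0.13]
contact_force: [11.2, -4.9, 4.3]
opening: -0.0001
grip_force: 6.4
tip bin [0.12056599 0.0028017  0.05558363] axis [-0.53553903  0.00165724 -0.84450885] F bin [12.14161599 -0.82992457  4.31984486] q [0.   0.95 0.47 1.63 0.18 0.29]
```

```bash
python3 -m inch '[[0.0008,0,0.0005,0,0,0,0],[0.0017,0,0.0011,0,0,0,0],[0.0017,0,0.0011,0,0,0,0]]'; python3 - <<'E'
from fold import *
tipnow([1,0,0])
E
python3 -m inch '[[0.0006,0,0.0004,0,0,0,0],[0.0013,0,0.0008,0,0,0,0],[0.0013,0,0.0008,0,0,0,0]]'; python3 - <<'E'
from fold import *
tipnow([1,0,0])
E
```

```text
time_s: 17.0
tcp_pos: [0.6522, 0.0472, 0.117]
ee_rot: [-0.44, -2.548, -0.13]
contact_force: [17.3, -7.4, 3.8]
opening: 0.0001
grip_force: 8.9
tip bin [0.12034934 0.00281578 0.05557866] axis [-0.53223121  0.00210543 -0.84659643] F bin [18.79571085 -1.15619999  3.83960298] q [0.   0.95 0.46 1.62 0.18 0.29]
time_s: 17.3
tcp_pos: [0.6519, 0.0473, 0.1172]
ee_rot: [-0.44, -2.551, -0.13]
contact_force: [20.6, -7.5, 4.0]
opening: 0.0001
grip_force: 10.8
tip bin [0.12019908 0.00283017 0.05558337] axis [-0.52975598  0.00250753 -0.8481464 ] F bin [21.93975736 -0.09623882  4.0470527 ] q [0.   0.94 0.46 1.62 0.18 0.29]
```

```bash
python3 -m inch '[[0,0,-0.02,0,0,0,0],[0,0,-0.05,0,0,0,0],[0.01,0,-0.08,0,-6,0,0],[0.03,0,-0.11,0,-14,0,0],[0.054,0,-0.144,0,-22,0,0],[0.054,0,-0.144,0,-30,0,0],[0.054,0,-0.144,0,-33,0,0],[0.054,0,-0.144,0,-33,0,0],[0.054,0,-0.144,0,-33,0,0]]'; python3 - <<'E'
from fold import *
tipnow([1,0,0])
c=capture("scene");P=(cloud(c)-C)@B
m=(P[...,0]>.09)&(P[...,0]<.2)&(abs(P[...,1])<.05)&(P[...,2]>.03)&(P[...,2]<.17)
q=P[m]
for lo in np.arange(.03,.17,.01):
    b=(q[:,2]>=lo)&(q[:,2]<lo+.01)
    if b.sum(): print(round(lo,2),b.sum(),np.percentile(q[b][:,0],[5,50,95]).round(3))
d=capture("side")["img"];cv2.imwrite('pics/s6.png',np.hstack([c["img"][110:270,180:400],d[110:270,180:400]]))
E
```

```text
time_s: 18.2
tcp_pos: [0.6764, 0.0385, 0.2661]
ee_rot: [-0.535, -3.095, -0.0]
contact_force: [0.2, 0.2, 0.2]
opening: 0.0003
grip_force: 0.0
tip bin [0.18472079 0.00260707 0.19352654] axis [-4.08633646e-04  2.15290986e-04 -9.99999893e-01] F bin [0.16310397 0.22562848 0.18659337] q [0.06 0.48 0.11 1.2  0.   0.4 ]
0.05 37 [0.105 0.113 0.116]
0.06 94 [0.092 0.109 0.116]
0.07 52 [0.106 0.107 0.11 ]
0.08 63 [0.092 0.107 0.109]
0.09 62 [0.093 0.107 0.108]
0.1 133 [0.092 0.103 0.108]
0.11 73 [0.091 0.096 0.105]
```

View pics/s6.png

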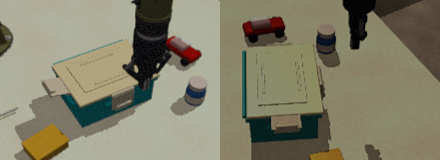

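The front clip stands vertical and flat on the wall: the depth shows its plate at a constant x from z=0.05 to 0.10. Only the right clip still sticks out. The car, jar and tin are unmoved.

```bash
python3 -m inch '[[0.015,-0.015,0,0,0,8,0],[0.035,-0.035,0,0,0,16,0],[0.055,-0.055,0,0,0,24,0],[0.075,-0.08,0,0,0,32,0],[0.095,-0.105,0,0,0,40,0],[0.115,-0.13,0,0,0,48,0],[0.135,-0.155,0,0,0,56,0],[0.155,-0.175,0,0,0,64,0],[0.17,-0.195,0,0,0,72,0],[0.181,-0.209,0,0,0,80,0],[0.181,-0.209,0,0,0,88,0],[0.181,-0.209,0,0,0,90,0],[0.181,-0.209,0,0,0,90,0]]'; python3 -m inch '[[0,0,0,0,8,0,0],[0,0,0,0,16,0,0],[0,0,0,0,24,0,0],[0,0,0,0,32,0,0],[0,0,0.02,0,40,0,0],[0,0,0.05,0,40,0,0],[0,0,0.05,0,40,0,0],[0,0,0.05,0,40,0,0]]'; python3 - <<'E'
from fold import *
path(.131,tipnow([0,-1,0]),phi=40,sx=1)
E
```

```text
time_s: 19.6
tcp_pos: [0.4369, -0.0983, 0.2652]
ee_rot: [-2.568, -1.809, 0.0]
contact_force: [0.1, 0.2, -0.2]
opening: 0.0003
grip_force: 0.0
time_s: 20.4
tcp_pos: [0.4366, -0.0978, 0.2156]
ee_rot: [-2.149, -1.515, -0.783]
contact_force: [-0.5, 0.7, -0.0]
opening: -0.0001
grip_force: 0.0
tip bin [ 0.00449872 -0.15954689  0.16000733] axis [-3.92244224e-04  6.43621141e-01 -7.65344153e-01] F bin [-0.73211459  0.46147772 -0.03712734] q [-0.59  0.22 -0.54  1.01  0.67  1.25]
1.83 x -18.3 z 15.4
1.73 x -22.8 z 17.2
1.63 x -27.0 z 19.4
1.53 x -31.0 z 22.1
1.43 x -34.7 z 25.1
1.33 x -38.0 z 28.5
1.23 x -41.0 z 32.2
1.13 x -45.1 z 35.8
1.03 x -49.5 z 39.9
0.93 x -53.5 z 44.5
0.83 x -57.1 z 48.9
0.73 x -60.4 z 52.5
0.63 x -63.3 z 56.7
0.53 x -65.7 z 61.4
0.43 x -67.5 z 66.5
0.33 x -68.5 z 71.8
0.23 x -68.7 z 77.3
0.13 x -67.2 z 82.0
0.03 x -64.8 z 86.2
0.0 x -64.0 z 87.4
```

```bash
python3 -m inch '[[-0.009,0,0.008,0,0,0,0],[-0.018,0,0.015,0,0,0,0],[-0.0228,0,0.0172,0,0,0,0],[-0.027,0,0.0194,0,0,0,0],[-0.031,0,0.0221,0,0,0,0],[-0.0347,0,0.0251,0,0,0,0],[-0.038,0,0.0285,0,0,0,0],[-0.0395,0,0.0303,0,0,0,0],[-0.041,0,0.0322,0,0,0,0],[-0.041,0,0.0322,0,0,0,0]]'; python3 - <<'E'
from fold import *
path(.131,tipnow([0,-1,0]),phi=40,sx=1,ths=[1.23])
E
python3 -m inch '[[-0.002,0,0.0018,0,0,0,0],[-0.0041,0,0.0036,0,0,0,0],[-0.0063,0,0.0056,0,0,0,0],[-0.0085,0,0.0077,0,0,0,0],[-0.0105,0,0.01,0,0,0,0],[-0.0125,0,0.0123,0,0,0,0],[-0.0143,0,0.0145,0,0,0,0],[-0.0161,0,0.0167,0,0,0,0],[-0.0161,0,0.0167,0,0,0,0]]'; python3 - <<'E'
from fold import *
path(.131,tipnow([0,-1,0]),phi=40,sx=1,ths=[.83])
E
```

```text
time_s: 21.4
tcp_pos: [0.4327, -0.1087, 0.1645]
ee_rot: [-2.152, -1.517, -0.783]
contact_force: [-3.5, -5.1, 4.8]
opening: 0.0001
grip_force: 3.5
tip bin [ 0.00467177 -0.17123737  0.10882003] axis [ 0.0016285   0.64162407 -0.76701754] F bin [-1.59622885 -5.97091028  4.77419677] q [-0.61  0.29 -0.59  0.91  0.67  1.22]
1.23 x 0.8 z 0.5
time_s: 22.3
tcp_pos: [0.4334, -0.1093, 0.1427]
ee_rot: [-2.149, -1.516, -0.79]
contact_force: [0.0, -0.2, 10.0]
opening: 0.0001
grip_force: 3.9
tip bin [ 0.00568483 -0.17126617  0.08721656] axis [ 0.00366104  0.64544106 -0.76380131] F bin [ 0.10110224 -0.20935264 10.02361429] q [-0.62  0.32 -0.61  0.86  0.67  1.22]
0.83 x -1.4 z 0.6
```

```bash
python3 -m inch '[[-0.0017,0,0.0018,0,0,0,0],[-0.0033,0,0.0036,0,0,0,0],[-0.0048,0,0.0057,0,0,0,0],[-0.0062,0,0.0078,0,0,0,0],[-0.0075,0,0.0101,0,0,0,0],[-0.0086,0,0.0125,0,0,0,0],[-0.0095,0,0.015,0,0,0,0],[-0.0104,0,0.0176,0,0,0,0],[-0.0104,0,0.0176,0,0,0,0]]'; python3 - <<'E'
from fold import *
path(.131,tipnow([0,-1,0]),phi=40,sx=1,ths=[.43])
E
python3 -m inch '[[-0.0005,0,0.0026,0,0,0,0],[-0.001,0,0.0053,0,0,0,0],[-0.0011,0,0.008,0,0,0,0],[-0.0012,0,0.0108,0,0,0,0],[-0.0012,0,0.0108,0,0,0,0]]'; python3 - <<'E'
from fold import *
path(.131,tipnow([0,-1,0]),phi=40,sx=1,ths=[.23,.13,0])
E
```

```text
time_s: 23.2
tcp_pos: [0.4346, -0.1071, 0.1218]
ee_rot: [-2.151, -1.519, -0.787]
contact_force: [0.8, -3.2, 4.1]
opening: -0.0002
grip_force: 2.1
tip bin [ 0.00603831 -0.16898544  0.06615399] axis [ 0.00372122  0.64282138 -0.76600706] F bin [ 1.88355184 -2.7642457   4.08480711] q [-0.61  0.35 -0.63  0.8   0.67  1.23]
0.43 x 0.1 z 0.6
time_s: 23.7
tcp_pos: [0.4354, -0.1005, 0.1118]
ee_rot: [-2.15, -1.517, -0.783]
contact_force: [0.4, -1.7, -0.0]
opening: -0.0002
grip_force: 0.7
tip bin [ 0.00441128 -0.1625134   0.0561583 ] axis [ 0.00081028  0.64261048 -0.76619261] F bin [ 0.99475752 -1.47833685 -0.02927748] q [-0.59  0.36 -0.64  0.77  0.67  1.25]
0.23 x 0.4 z -0.3
0.13 x 1.9 z 4.4
0 x 5.0 z 9.7
```

```bash
python3 -m inch '[[0.0007,0,0.002,0,0,0,0],[0.0015,0,0.004,0,0,0,0],[0.0026,0,0.006,0,0,0,0],[0.0037,0,0.008,0,0,0,0],[0.0037,0,0.008,0,0,0,0]]'; python3 -m inch '[[0.0008,0,0.0006,0,0,0,0],[0.0015,0,0.0013,0,0,0,0],[0.0015,0,0.0013,0,0,0,0]]'; python3 - <<'E'
from fold import *
tipnow([0,-1,0])
E
```

```text
time_s: 24.2
tcp_pos: [0.4378, -0.093, 0.1083]
ee_rot: [-2.15, -1.517, -0.782]
contact_force: [-3.6, -4.2, 2.5]
opening: -0.0001
grip_force: 2.1
time_s: 24.5
tcp_pos: [0.4382, -0.0923, 0.1082]
ee_rot: [-2.153, -1.518, -0.779]
contact_force: [-8.8, -11.8, 7.7]
opening: 0.0001
grip_force: 7.0
tip bin [ 0.00423965 -0.15410019  0.05241428] axis [ 7.33624128e-04  6.39793582e-01 -7.68546442e-01] F bin [ -4.36230238 -14.09633149   7.66105886] q [-0.58  0.36 -0.65  0.74  0.67  1.27]
```

```bash
python3 -m inch '[[0.0006,0,0.0002,0,0,0,0],[0.0012,0,0.0004,0,0,0,0],[0.0012,0,0.0004,0,0,0,0]]'; python3 - <<'E'
from fold import *
tipnow([0,-1,0])
E
```

```text
time_s: 24.8
tcp_pos: [0.4384, -0.0921, 0.1083]
ee_rot: [-2.155, -1.519, -0.777]
contact_force: [-10.8, -16.3, 7.7]
opening: 0.0002
grip_force: 9.3
tip bin [ 0.00433223 -0.15392797  0.05242388] axis [ 0.00085241  0.63786401 -0.77014855] F bin [ -4.67446385 -19.00224025   7.74059655] q [-0.57  0.36 -0.66  0.74  0.67  1.28]
```

```bash
python3 -m inch '[[0.0004,0,0.0001,0,0,0,0],[0.0008,0,0.0002,0,0,0,0],[0.0008,0,0.0002,0,0,0,0]]'; python3 - <<'E'
from fold import *
tipnow([0,-1,0])
E
```

```text
time_s: 25.1
tcp_pos: [0.4384, -0.0919, 0.1085]
ee_rot: [-2.157, -1.519, -0.775]
contact_force: [-11.7, -18.5, 6.9]
opening: -0.0
grip_force: 10.7
tip bin [ 0.00434291 -0.15382918  0.05246261] axis [ 0.00086492  0.63661172 -0.771184  ] F bin [ -4.78598944 -21.33967743   6.85656571] q [-0.57  0.36 -0.66  0.74  0.67  1.28]
```

```bash
python3 -m inch '[[0,0,-0.02,0,0,0,0],[0,0,-0.05,0,0,0,0],[0.01,0,-0.08,0,0,0,0],[0.03,0,-0.11,0,0,0,0],[0.06,0,-0.14,0,-8,0,0],[0.08,0,-0.17,0,-16,0,0],[0.08,0,-0.17,0,-16,0,0],[0.08,0,-0.17,0,-16,0,0]]'; python3 - <<'E'
from fold import *
tipnow([0,-1,0])
cs={n:capture(n) for n in("scene","side")}
for n,c in cs.items():
    P=(cloud(c)-C)@B
    for nm,o,t in (('L',P[...,1],P[...,0]),('R',-P[...,1],P[...,0]),('F',P[...,0],P[...,1])):
        lim=.09 if nm=='F' else .125
        m=(o>lim)&(o<lim+.09)&(abs(t)<.04)&(P[...,2]>.045)&(P[...,2]<.17)
        print(n,nm,m.sum(),np.percentile(o[m],[50,98]).round(3) if m.sum()>3 else '',[(round(l,2),np.median(o[m&(abs(P[...,2]-l)<.006)]).round(3)) for l in (.055,.075,.095) if (m&(abs(P[...,2]-l)<.006)).sum()>3])
cv2.imwrite('pics/s7.png',cv2.resize(np.hstack([cs["scene"]["img"][100:290,140:420],cs["side"]["img"][100:380,160:340][:190]]),None,fx=1.7,fy=1.7))
E
```

```text
time_s: 25.9
tcp_pos: [0.4236, -0.134, 0.292]
ee_rot: [-2.336, -1.652, -0.501]
contact_force: [-1.4, -0.0, -1.1]
opening: 0.0
grip_force: 0.0
tip bin [ 0.00468158 -0.21508061  0.225683  ] axis [ 0.00322541  0.40716275 -0.91334993] F bin [-1.31780376 -0.48300095 -1.09387674] q [-0.54  0.08 -0.42  1.16  0.41  1.35]
scene L 60 [0.132 0.137] []
scene R 297 [0.138 0.146] [(0.06, np.float64(0.145)), (0.07, np.float64(0.139)), (0.1, np.float64(0.139))]
scene F 469 [0.107 0.115] [(0.06, np.float64(0.113)), (0.07, np.float64(0.107)), (0.1, np.float64(0.107))]
side L 0  []
side R 629 [0.137 0.146] [(0.06, np.float64(0.143)), (0.07, np.float64(0.138)), (0.1, np.float64(0.137))]
side F 174 [0.101 0.113] [(0.06, np.float64(0.108)), (0.07, np.float64(0.109)), (0.1, np.float64(0.103))]
```

View pics/s7.png

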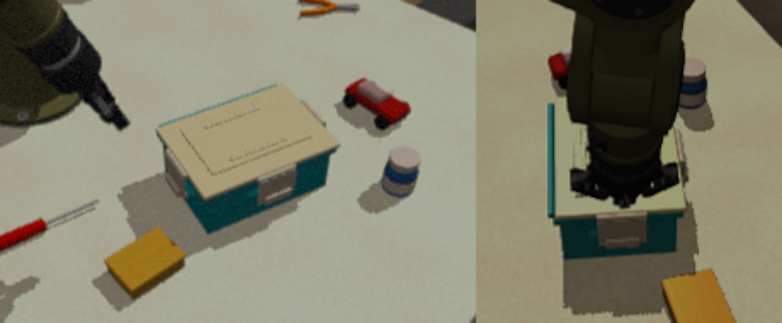

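The lid is shut, the right clip (175,170) and front clip (277,183) lie flat on the walls, and no left clip shows above the rim. The bystanders are in place and the hand is clear, so I hand in.

```bash
python3 -c "
from plant import *
print(hand_in())"
```

```text
the job is handed in; nothing more can be done
None
```

I pushed the lid shut, then folded and seated the left, far-side and right clips in that order with pushes of about 21–23 N; the bystanders are where they were, the hand is clear, and I handed the job in at about 26 s (no verdict was returned).

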